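Sort clean cake moulds through the diverter chute

TASK

Put the two clean straight-sided cake moulds from the draining rack away through the sorting chute, first the round one and then the square one. Before you drop each into the hopper, push the lever fully over to the side that sends it to the tray already holding a mould of its shape. Leave the small tapered mould in its place on the rack and do not shift the shaker, the jar or the cup.

Things in the scene. Friction and masses are not known exactly. Their poses are not given: they have to be found in the camera images.
- round_mould_center (a point): Centre (half-way up) of the round steel mould to be sorted: straight-sided can, 42 mm diameter, 50 tall, mouth down on the draining rack (45 mm rim bead, 3 high, at its foot). z is its own axis, pointing out of the rack: upward, leaning 30 degrees from vertical towards the rack's front (-x of the rack); y runs along the rack. About 70 g.
- square_mould_center (a point): Centre (half-way up) of the square steel cake mould to be sorted: 42 x 42 mm, 44 mm tall, flat sides along its x and y axes, mouth down on the draining rack, 45 mm rim bead 3 mm high at its foot. z axis as for the round mould; its sides are square to the rack. About 70 g.
- small_mould_center (a point): Centre of the small low fluted tapered mould (42 mm at the foot, 24 at the top, 24 mm tall) that also stands on the rack and stays there. The three moulds stand in a row along the rack, 95 mm apart, in any order.
- rack: Fixed draining rack, origin on the table under the middle of its deck. Deck: plate 300 mm long (along y), 66 deep, its middle 60 mm above the table, sloping 30 degrees down to the front (-x), with a 12 mm lip in front. Wire uprights behind lean 30 degrees forward, parallel to the moulds' axes and 78 mm behind them, up to the rail.
- rack_rail (a point): Middle of the rack's rail: a 12 mm bar along the rack's y, 150 mm out from the deck, 229 mm above the table. It runs right over the moulds and blocks a hand from straight above; with the tool tilted 30 degrees, along the mould's axis, coming from the front and above, the hand passes in front of it.
- sorter: Fixed sheet-steel sorting chute, origin on the table under its middle, x away from the lever side, y along the chutes. Square hopper 104 x 104 mm inside, rim 280 mm above the table. Below it one 45 degree chute leads to +y, another to -y, each into its tray. A mould slides down by itself in under 2 s.
- hopper_mouth (a point): Centre of the hopper's mouth, level with its rim, 280 mm above the table.
- diverter (a joint): Diverter flap and lever, one piece, on a level axis along the sorter's x, 170 mm up. 0 upright; positive leans to the sorter's +y; stops at -0.45 and 0.45 rad. The flap sends a mould to the side AWAY from its lean: lever fully to +y feeds the -y tray, fully to -y the +y tray. Stays where left; about 2 N at the knob moves it. Starts part-way, at neither stop.
- lever_knob (a point): Centre of the lever's black ball knob, 30 mm diameter, 150 mm from the pivot along the lever (320 mm above the table when upright), on a 12 mm rod. The lever stands 93 mm to the -x side of the hopper's centre, 38 mm clear of its wall; it can be pushed sideways from either side.
- pivot (a point): Point on the lever's turning axis at the foot of the lever rod (170 mm above the table). Axes parallel to the sorter's.
- round_tray_floor (a point): Middle of the inner floor (3 mm above the table) of the fixed aluminium catch tray for round moulds: 140 x 140 mm inside, 3 mm walls, 55 mm high. It is at the foot of one chute, 176 mm from the sorter's middle, on its +y or its -y side; it is known by the round mould already lying in it.
- square_tray_floor (a point): The same for the tray for square moulds, at the foot of the other chute; known by the square mould already in it.
- round_sample_center (a point): Centre of the round mould (as the one to be sorted) that already stands in the round tray.
- square_sample_center (a point): Centre of the square mould that already stands in the square tray.
- shaker: Bystander: glass sugar shaker with steel cap, 60 dia x 120 tall (mm); origin at the middle of its underside.
- jam_jar: Bystander: amber jar with white cap, 70 dia x 90 tall (mm); origin at the middle of its underside.
- cup: Bystander: white cup, 76 dia x 80 tall (mm); origin at the middle of its underside.
Things that resemble listed ones, but are neither listed nor needed, are in the scene too. What is shaped like the part that bears round_sample_center but blue is not meant.

How it is judged:
By the outcome, as a careful person would: the job done as asked, in the order asked, and still so for the second after the job is handed in, with the robot touching nothing.
It also fails if it takes over 72 s, if anything falls off the work surface, if the arm or the gripper's body presses on something with over 40 N, if the wrist force passes 120 N, or if a joint passes its speed limit or range.

ROBOT

A 7-joint arm with a two-finger parallel gripper is mounted at the origin on the work surface. World frame = base frame: x ahead of the robot, y to its left, z up, the work surface at z = 0. Lengths are in mm, angles in rad, forces in N, time in s.
With the tool pointing down it reaches from about 400 to 850 mm from the base axis. Payload 4.4 kg.
Tool frame: the origin (TCP) lies at the centre of the arm's flange, where the gripper is bolted on; the fingertips stand 199 mm ahead of it and the grasp point (between the pads) lies 180 mm ahead of it; z points along the fingers, y is the line along which they close (so a half turn about z gives the same grasp; the last joint's range is limited). The gripper opens to 94 mm and grips with 3 to 60 N. Pads are 16 mm wide; open, the fingers measure 119 mm over their backs; the gripper's body (75 mm by 177 mm) begins 78 mm behind the grasp point.
Start: joints at [-1.314, 0.628, 0.038, 1.517, -0.027, 0.996, -0.02], TCP at [206.177, 616.447, 404.678] pointing down, gripper open.
Joint ranges: [-3.06, 3.06], [-0.37, 2.12], [-1.25, 1.32], [0.18, 2.47], [-1.1, 4.24], [0.23, 1.98], [-2.94, 2.94]. Speed limits (rad/s): [2.57, 2.57, 3.14, 3.14, 3.14, 3.14, 3.14].

INTERFACE

Orientations are given as [roll, pitch, yaw] about the fixed x, y, z axes, in that order (R = Rz(yaw) Ry(pitch) Rx(roll)).
In Python, from rig import env gives the robot as it stands.
- The arm moves only by the shell command python3 -m crank 'ROWS' [FORCE]. ROWS is JSON, a list of rows, each a list of 3 entries, a list of its own where there are three numbers: the shift along the world's x, y, z in m, then the turn about the world's z in rad, then the opening, from 0 (shut) to 1 (fully open). In form: [[[dx, dy, dz], yaw, gripper], ...]. A call has exactly 8 rows; each row shifts and turns the commanded pose from where the row before left it; what a row does not reach is not made up. A row lasts 1/12 s, in which the tool goes at most 41.7 mm and 7.16 degrees, less where a joint would pass 70% of its speed; a pose out of reach is approached as far as the arm can. A call is refused whole if a number of a shift passes 0.0417 or a number of a turn 0.125, either way. A call with a gripper value outside its range is refused whole. The fingers move at their own pace and stop on an object; FORCE is the grip in N (left out, the last holds). Time passes only in rows, so rows that do not move let the fingers close, or fill a call up. It gives the time, the measured TCP pose, the force, the opening and the grip force at its end, in the units of the state.
- env.get_obs(): the state, without advancing time (a new reading comes with each control period).
- env.snapshot(name): name is "side" or "top" or "wrist"; returns the picture (400x640x3 uint8, red, green, blue); there is no depth.
- env.get_calibration(name): a dict with "mtx" (3x3 intrinsics, pixels), "rvec" (rotation vector, rad) and "tvec" (3), from world to camera coordinates, as OpenCV has them. Camera axes: x right, y down, z forward; pixel columns grow to the right and rows downward; lengths in mm; the calibration is good to about 2 mm. A picture is of the moment at which its call begins: read the wrist's pose just before it. get_calibration takes no time and is no camera call; for the wrist camera it gives the pose at the moment of the call.
- env.hand_in(): hands the job in; it is judged then, once.
The state is a dict: "t": time; "q": joint angles; "joint_velocities": joint speeds; "effort": joint torques, N m; "tool_pos": TCP position; "ee_rot": TCP orientation; "force": force on the tool from outside, world axes, zero at the start; "moment": the same for the moment, N m; "finger_gap": opening from 0.0 (shut) to 1.0 (fully open); "finger_force": force on a finger pad.
Only numpy, scipy, OpenCV 4.12 (cv2) and the standard library are available. Lean on these libraries where they do the work, as an engineer would, in place of code of your own. Each camera call takes 0.05 s, during which the arm holds its last target. There are 200 camera calls.

## Working session

There is one attempt and no reset: what is moved stays moved. The work goes in short steps, Python scripts to look and compute and a shell command to move; the robot and the scene stay as the last step left them, time stands still between calls to the robot, and variables do not carry over. Pictures are saved under pics/ and viewed, at most 10 in all, crops included, and the job is handed in when it is done.

```bash
ls; mkdir -p pics
python3 - <<'E'
from rig import env
import cv2
o=env.get_obs()
print({k:o[k] for k in('t','q','tool_pos','ee_rot','finger_gap','force')})
for n in('side','top','wrist'):
    c=env.get_calibration(n);print(n,c)
    cv2.imwrite(f'pics/{n}0.png',env.snapshot(n)[:,:,::-1])
E
```

```text
pics
{'t': 0.0, 'q': array([-1.31380589,  0.62931999,  0.03844372,  1.51835852, -0.02699964,
        0.99628044, -0.01999215]), 'tool_pos': array([206.0661473 , 616.16473935, 403.77378299]), 'ee_rot': array([-3.13974453e+00,  2.40722716e-05,  2.81880907e+00]), 'finger_gap': 1.0016287640045292, 'force': array([-0.07875676,  0.64259486, -0.58884064])}
side {'mtx': array([[401.51355559,   0.        , 322.04365867],
       [  0.        , 401.51355559, 199.09462201],
       [  0.        ,   0.        ,   1.        ]]), 'rvec': array([ 0.52728444,  2.6221847 , -1.26335638]), 'tvec': array([ 578.15788933,    3.5312274 , 1471.21254221])}
top {'mtx': array([[375.07392016,   0.        , 316.83033929],
       [  0.        , 375.07392016, 205.06907176],
       [  0.        ,   0.        ,   1.        ]]), 'rvec': array([ 2.1096893 , -2.11991487,  0.20708937]), 'tvec': array([   9.81589387,  656.90594119, 1202.83965462])}
wrist {'mtx': array([[304.72742559,   0.        , 316.17997068],
       [  0.        , 304.72742559, 203.44804612],
       [  0.        ,   0.        ,   1.        ]]), 'rvec': array([-2.34782743, -1.68969177, -0.24737973]), 'tvec': array([-649.16124176,  -28.63356232,  393.60828839])}
```

View pics/side0.png

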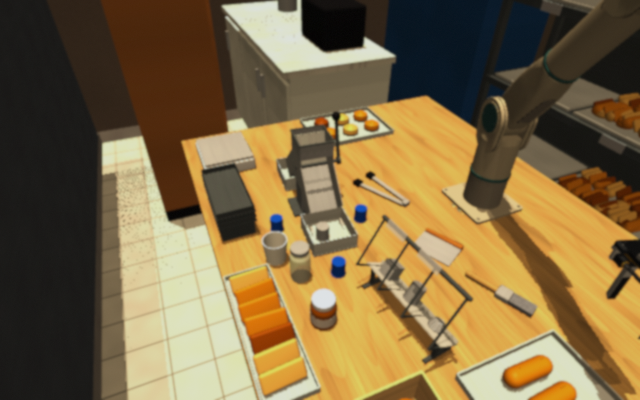

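View pics/top0.png

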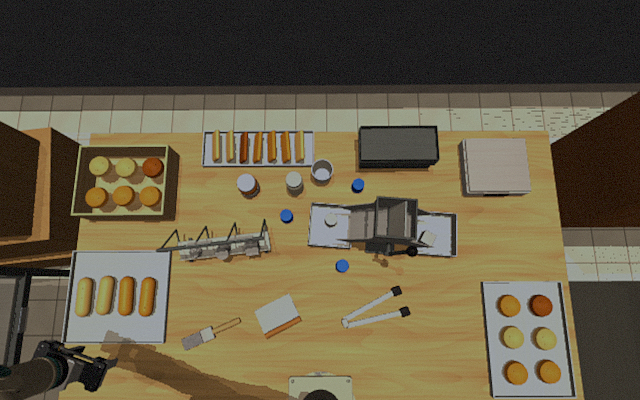

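```bash
cat > h.py <<'E'
import numpy as np,cv2
from rig import env
def cam(n):
    c=env.get_calibration(n);R=cv2.Rodrigues(np.array(c['rvec']))[0];return c['mtx'],R,np.array(c['tvec']).ravel()
def ray(n,uv,C=None):
    K,R,t=C or cam(n);return -R.T@t, R.T@np.linalg.solve(K,[uv[0],uv[1],1.])
def onz(n,uv,z,C=None):
    o,d=ray(n,uv,C);return (o+d*(z-o[2])/d[2]).round(1)
def proj(n,P,C=None):
    K,R,t=C or cam(n);p=(R@np.atleast_2d(P).T).T+t;q=p@K.T;return q[:,:2]/q[:,2:]
def tri(a,b):
    (o1,d1),(o2,d2)=a,b
    s=np.linalg.lstsq(np.c_[d1,-d2],o2-o1,rcond=None)[0];p,q=o1+s[0]*d1,o2+s[1]*d2;return (p+q)/2,np.linalg.norm(p-q)
E
python3 - <<'E'
import cv2,numpy as np
t=cv2.imread('pics/top0.png');s=cv2.imread('pics/side0.png')
a=cv2.resize(t[170:290,150:310],(800,600),interpolation=3)
cv2.imwrite('pics/a.png',a[:, :])
b=cv2.resize(t[180:270,300:460],(800,450),interpolation=3)
cv2.imwrite('pics/b.png',b)
c=cv2.resize(s[205:365,340:500],(600,600),interpolation=3)
cv2.imwrite('pics/c.png',c)
from h import *
print([onz('top',p,229) for p in((160,250),(268,236),(222,243))])
E
```

```text
[array([494.6, 457.3, 229. ]), array([533.5, 147.6, 229. ]), array([513.9, 279.9, 229. ])]
```

View pics/a.png

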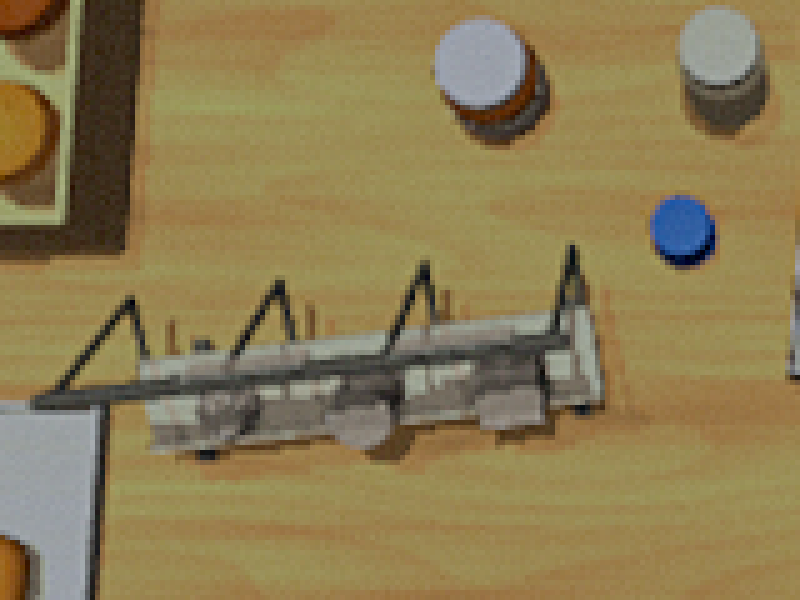

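View pics/b.png

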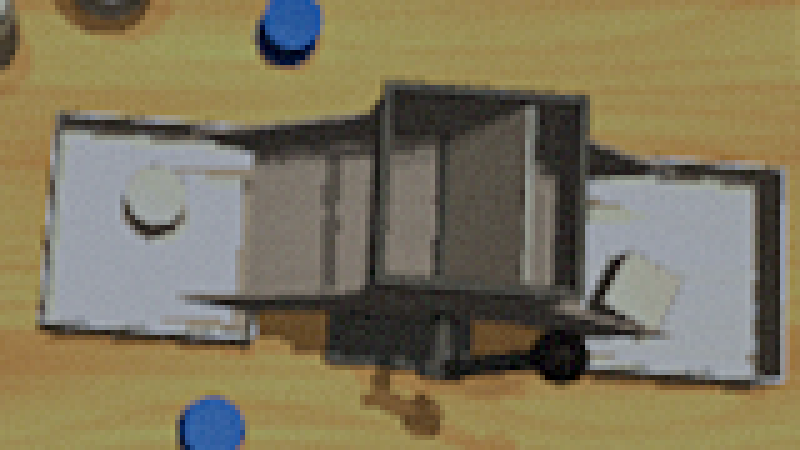

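View pics/c.png

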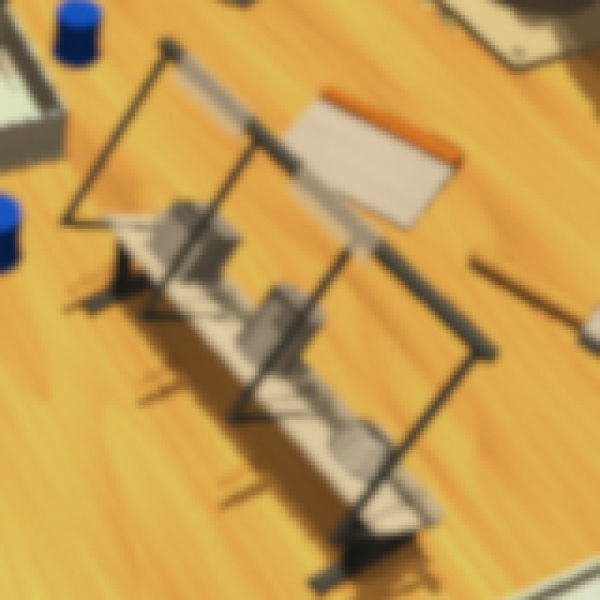

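The side and top views show the following, in top-view pixels:
- **Rack:** the tapered mould is at (195,252), the round at (222,254) and the square at (252,250).
- **Trays:** the round sample is in the +y tray at (331,220). The square sample is in the -y tray at (428,236).
- **Lever:** the knob is at (412,251), leaning towards -y.

Rows carry no tilt, so I'll check how the arm behaves at its reach limit.

```bash
python3 -m crank '[[[0.012,0.038,0],0,1],[[0.012,0.038,0],0,1],[[0.012,0.038,0],0,1],[[0.012,0.038,0],0,1],[[0.012,0.038,0],0,1],[[0.012,0.038,0],0,1],[[0.012,0.038,0],0,1],[[0.012,0.038,0],0,1]]'
python3 - <<'E'
from rig import env
o=env.get_obs();print(o['t'],o['q'].round(3),o['tool_pos'].round(1),o['ee_rot'].round(3))
E
```

```text
t: 0.82
tool_pos: [285.7, 864.1, 400.8]
ee_rot: [3.12, -0.007, 2.814]
force: [5.4, 0.4, 0.3]
finger_gap: 1.0
finger_force: 0.0
0.8167 [-1.299  1.241  0.237  0.188 -0.233  1.697 -0.012] [285.7 864.1 400.8] [ 3.12  -0.007  2.814]
```

```bash
python3 -m crank '[[[0.012,0.038,0],0,1],[[0.012,0.038,0],0,1],[[0.012,0.038,0],0,1],[[0.012,0.038,0],0,1],[[0,0,0],0,1],[[0,0,0],0,1],[[0,0,0],0,1],[[0,0,0],0,1]]'
python3 - <<'E'
from rig import env
o=env.get_obs();print(o['t'],o['q'].round(3),o['tool_pos'].round(1),o['ee_rot'].round(3))
E
```

```text
t: 1.48
tool_pos: [295.8, 871.9, 383.1]
ee_rot: [3.089, -0.01, 2.794]
force: [-0.7, -0.0, 0.0]
finger_gap: 1.0
finger_force: 0.0
1.4833 [-1.327  1.298  0.915  0.185 -0.895  1.677  0.042] [295.8 871.9 383.1] [ 3.089 -0.01   2.794]
```

```bash
python3 -m crank '[[[-0.012,-0.038,0],0,1],[[-0.012,-0.038,0],0,1],[[-0.012,-0.038,0],0,1],[[-0.012,-0.038,0],0,1],[[0,0,0],0,1],[[0,0,0],0,1],[[0,0,0],0,1],[[0,0,0],0,1]]'
python3 - <<'E'
from rig import env
o=env.get_obs();print(o['t'],o['q'].round(3),o['tool_pos'].round(1),o['ee_rot'].round(3))
E
```

```text
t: 2.15
tool_pos: [267.7, 788.0, 386.3]
ee_rot: [3.081, -0.011, 2.795]
force: [-0.7, 0.8, 0.6]
finger_gap: 1.001
finger_force: 0.0
2.15 [-1.575  1.089  0.962  0.912 -0.853  1.401  0.366] [267.7 788.  386.3] [ 3.081 -0.011  2.795]
```

```bash
cat > s.py <<'E'
from h import *
from scipy.spatial.transform import Rotation as Ro
o=env.get_obs();R=Ro.from_euler('xyz',o['ee_rot']).as_matrix();z=R[:,2]
print('t',round(o['t'],2),'q',o['q'].round(2),'pos',o['tool_pos'].round(1),'grasp',(o['tool_pos']+180*z).round(1),'z',z.round(3),'tilt',np.degrees(np.arccos(-z[2])).round(1),'az',np.degrees(np.arctan2(z[1],z[0])).round(1),'y',R[:,1].round(3),'gap',round(o['finger_gap'],3),'F',o['force'].round(1))
E
python3 -m crank '[[[0.012,0.038,0],0,1],[[0.012,0.038,0],0,1],[[0.012,0.038,0],0,1],[[0.012,0.038,0],0,1],[[0.012,0.038,0],0,1],[[0.012,0.038,0],0,1],[[0.012,0.038,0],0,1],[[0.012,0.038,0],0,1]]'>/dev/null; python3 s.py
python3 -m crank '[[[0.012,0.038,0],0,1],[[0.012,0.038,0],0,1],[[0.012,0.038,0],0,1],[[0.012,0.038,0],0,1],[[0.012,0.038,0],0,1],[[0.012,0.038,0],0,1],[[0.012,0.038,0],0,1],[[0.012,0.038,0],0,1]]'>/dev/null; python3 s.py
```

```text
t 2.82 q [-1.33  1.35  1.1   0.18 -1.1   1.51  0.05] pos [304.7 904.3 351.9] grasp [314.7 938.7 175.5] z [ 0.055  0.191 -0.98 ] tilt 11.5 az 73.8 y [0.343 0.918 0.198] gap 1.001 F [-0.1 -0.5  0.4]
t 3.48 q [-1.34  1.42  1.08  0.18 -1.1   1.21  0.04] pos [314.9 952.6 300.9] grasp [ 337.2 1024.   137.1] z [ 0.123  0.396 -0.91 ] tilt 24.5 az 72.7 y [0.322 0.851 0.415] gap 0.999 F [ 0.1  0.8 -0. ]
```

```bash
python3 -m crank '[[[-0.012,-0.038,0.035],-0.123,1],[[-0.012,-0.038,0.035],-0.123,1],[[-0.012,-0.038,0.035],-0.123,1],[[0,0,0],-0.123,1],[[0,0,0],-0.123,1],[[0,0,0],-0.123,1],[[0,0,0],-0.123,1],[[0,0,0],-0.123,1]]'>/dev/null; python3 s.py
python3 -m crank '[[[0,0,0],-0.123,1],[[0,0,0],-0.123,1],[[0,0,0],-0.123,1],[[0,0,0],-0.123,1],[[0,0,0],-0.123,1],[[0,0,0],-0.123,1],[[0,0,0],-0.123,1],[[0,0,0],-0.123,1]]'>/dev/null; python3 s.py
```

```text
t 4.15 q [-1.54  1.31  1.27  0.53 -0.91  1.32 -0.75] pos [291.9 890.4 367.2] grasp [362.4 917.2 203.8] z [ 0.392  0.149 -0.908] tilt 24.8 az 20.8 y [0.865 0.277 0.418] gap 1.001 F [-0.1  0.6  0.6]
t 4.82 q [-1.42  1.37  1.31  0.18 -0.84  1.8  -1.82] pos [285.5 853.7 359.8] grasp [349.4 813.8 196.3] z [ 0.355 -0.222 -0.908] tilt 24.7 az -32.0 y [ 0.708 -0.571  0.416] gap 1.0 F [-1.  -1.   0.5]
```

```bash
python3 -m crank '[[[0,0,0],-0.123,1],[[0,0,0],-0.123,1],[[0,0,0],-0.123,1],[[0.012,0.038,0],0,1],[[0.012,0.038,0],0,1],[[0.012,0.038,0],0,1],[[0.012,0.038,0],0,1],[[0.012,0.038,0],0,1]]'>/dev/null; python3 s.py
python3 -m crank '[[[0.012,0.038,0],0,1],[[0.012,0.038,0],0,1],[[0.012,0.038,0],0,1],[[0.012,0.038,0],0,1],[[0.012,0.038,0],0,1],[[0.012,0.038,0],0,1],[[0.012,0.038,0],0,1],[[0.012,0.038,0],0,1]]'>/dev/null; python3 s.py
```

```text
t 5.48 q [-1.4   1.4   1.31  0.18 -0.91  1.76 -2.16] pos [293.7 859.7 333. ] grasp [350.1 825.5 165.5] z [ 0.313 -0.19  -0.93 ] tilt 21.5 az -31.2 y [ 0.486 -0.81   0.329] gap 0.998 F [0.4 0.3 0.3]
t 6.15 q [-1.39  1.44  1.31  0.18 -0.93  1.49 -2.17] pos [316.6 901.3 296.1] grasp [385.6 906.3 130. ] z [ 0.383  0.028 -0.923] tilt 22.6 az 4.1 y [ 0.535 -0.821  0.198] gap 1.0 F [ 0.2 -0.7 -0.4]
```

```bash
python3 -m crank '[[[0.012,0.038,0.01],0,1],[[0.012,0.038,0.01],0,1],[[0.012,0.038,0.01],0,1],[[0.012,0.038,0.01],0,1],[[0.012,0.038,0.01],0,1],[[0.012,0.038,0.01],0,1],[[0.012,0.038,0.01],0,1],[[0.012,0.038,0.01],0,1]]'>/dev/null; python3 s.py
python3 -m crank '[[[0.012,0.038,0.01],0,1],[[0.012,0.038,0.01],0,1],[[0.012,0.038,0.01],0,1],[[0.012,0.038,0.01],0,1],[[0,0,0],0,1],[[0,0,0],0,1],[[0,0,0],0,1],[[0,0,0],0,1]]'>/dev/null; python3 s.py
```

```text
t 6.82 q [-1.38  1.41  1.31  0.18 -0.95  1.27 -2.14] pos [337.4 934.1 329.7] grasp [416.1 979.4 174.3] z [ 0.437  0.251 -0.864] tilt 30.3 az 29.9 y [ 0.595 -0.801  0.068] gap 1.003 F [-0.4  0.8  0.1]
t 7.48 q [-1.37  1.41  1.31  0.18 -0.96  1.16 -2.13] pos [345.9 950.5 342.2] grasp [ 427.9 1014.6  195.4] z [ 0.456  0.356 -0.816] tilt 35.4 az 38.0 y [ 0.627 -0.779  0.01 ] gap 1.002 F [ 0.6 -0.3  0.5]
```

Run:
```python
from h import *
print('round top',onz('top',(222.4,255),103),'sq top',onz('top',(252,251.8),98))
H=[onz('top',(300+x/5,180+y/5),280) for x,y in((387,87),(587,99),(575,298),(377,284))]
print('hopper',np.mean(H,0),H)
for z in (305,310,315):print('knob',z,onz('top',(412.3,251),z))
for n,p,z in(('jar',(247,183),90),('shaker',(294,181),120),('cup',(321,171),80)):print(n,onz('top',p,z))
```

```text
round top [488.1 309.2 103. ] sq top [498.2 215.7  98. ]
hopper [ 575.3   -214.625  280.   ] [array([ 634.7, -164.3,  280. ]), array([ 627.2, -276.2,  280. ]), array([ 515.5, -263.2,  280. ]), array([ 523.8, -154.8,  280. ])]
knob 305 [ 482.5 -247.8  305. ]
knob 310 [ 482.1 -246.6  310. ]
knob 315 [ 481.8 -245.3  315. ]
jar [728.9 240.8  90. ]
shaker [726.9  80.9 120. ]
cup [772.3  -8.1  80. ]
```

```bash
python3 -m crank '[[[0.003,-0.038,0.014],0,1],[[0.003,-0.038,0.014],-0.09,1],[[0.003,-0.038,0.014],-0.09,1],[[0.003,-0.038,0.014],-0.09,1],[[0.003,-0.038,0.014],-0.09,1],[[0.003,-0.038,0.014],-0.09,1],[[0.003,-0.038,0.014],-0.09,1],[[0.003,-0.038,0.014],0,1]]'>/dev/null; python3 s.py
python3 -m crank '[[[0,-0.041,0],0,1],[[0,-0.041,0],0,1],[[0,-0.041,0],0,1],[[0,-0.041,0],0,1],[[0,-0.041,0],0,1],[[0,-0.041,0],0,1],[[0,-0.041,0],0,1],[[0,-0.041,0],0,1]]'>/dev/null; python3 s.py
```

```text
t 8.15 q [-1.73  1.06  1.3   1.3  -0.73  0.91 -2.04] pos [368.5 684.6 448.7] grasp [472.3 701.2 302.5] z [ 0.577  0.092 -0.812] tilt 35.7 az 9.1 y [ 0.165 -0.986  0.005] gap 0.997 F [1.2 1.6 1.2]
t 8.82 q [-1.77  0.59  1.25  2.09 -0.74  0.34 -1.5 ] pos [370.6 355.6 449.1] grasp [474.6 372.5 303.1] z [ 0.578  0.094 -0.811] tilt 35.8 az 9.2 y [ 0.166 -0.986  0.004] gap 0.999 F [1.5 0.3 1.1]
```

Run:
```python
from h import *
C=cam('wrist');np.savez('w1.npz',K=C[0],R=C[1],t=C[2])
cv2.imwrite('pics/w1.png',env.snapshot('wrist')[:,:,::-1])
print(proj('wrist',[[488,309,103],[498,216,98],[514,302,229]],C).round(0),-C[1].T@C[2])
```

```text
[[370. 283.]
 [446. 288.]
 [407. 242.]] [448.55219588 369.55439173 482.55669468]
```

View pics/w1.png

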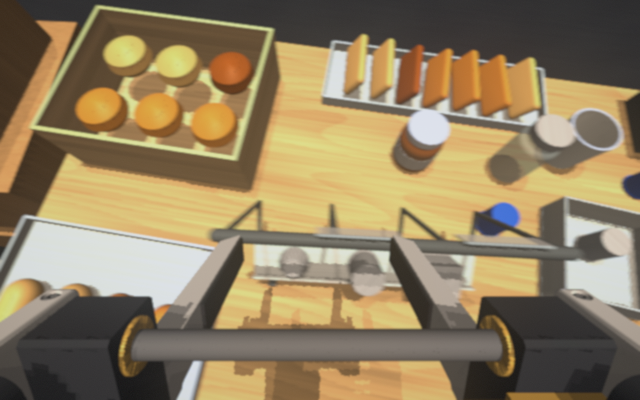

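The wrist picture shows the rail from (213,235) to (583,254), the tapered mould at (293,262) and the round mould's top face near (367,283). The square mould is hidden behind the right finger.

Run:
```python
from h import *
d=np.load('w1.npz');C=(d['K'],d['R'],d['t'])
a,b=onz('w',(214,235),229,C),onz('w',(582,254),229,C)
print(a,b,(a+b)/2,np.degrees(np.arctan2(-(b-a)[0]*-1,-(b-a)[1])))
print('round',onz('w',(367,283),103,C))
i=cv2.imread('pics/w1.png');cv2.imwrite('pics/w1c.png',cv2.resize(i[220:310,240:440],(800,360),interpolation=3))
```

```text
[492.7 463.9 229. ] [528.1 156.7 229. ] [510.4 310.3 229. ] 6.573449469605592
round [488.  312.3 103. ]
```

View pics/w1c.png

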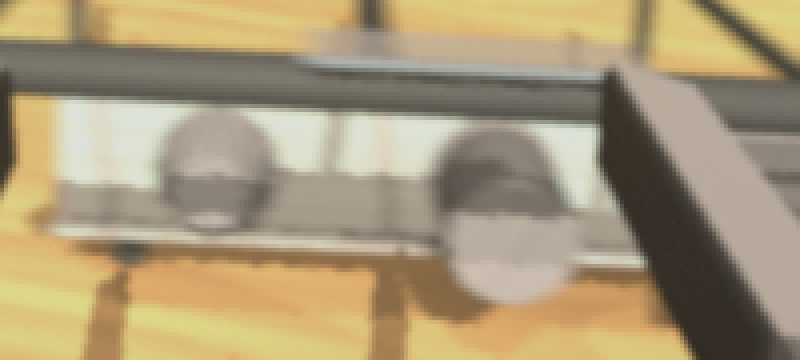

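```bash
python3 -m crank '[[[0.002,-0.041,0],-0.07,0],[[0.002,-0.041,0],-0.07,0],[[0.002,-0.041,0],-0.07,0],[[0.002,-0.041,0],-0.07,0],[[0.002,-0.041,0],-0.07,0],[[0.002,-0.041,0],-0.07,0],[[0.002,-0.041,0],-0.07,0],[[0.002,-0.041,0],-0.07,0]]' 20; python3 s.py
```

```text
t: 9.53
tool_pos: [390.7, 86.9, 457.5]
ee_rot: [3.127, -0.606, -0.301]
force: [0.3, 0.1, 1.0]
finger_gap: 0.468
finger_force: 0.0
t 9.53 q [-1.46  0.27  1.24  2.33  0.36  0.23 -2.5 ] pos [390.7  86.9 457.5] grasp [487.9  54.  309.6] z [ 0.54  -0.183 -0.822] tilt 34.7 az -18.7 y [-0.304 -0.953  0.012] gap 0.468 F [0.3 0.1 1. ]
```

```bash
python3 -m crank '[[[0.005,-0.035,0],0,0],[[0.005,-0.035,0],0,0],[[0.005,-0.035,0],0,0],[[0,-0.035,0],0,0],[[0,-0.035,0],0,0],[[0,-0.025,0],0,0],[[0,0,0],0,0],[[0,0,0],0,0]]'; python3 s.py
```

```text
t: 10.2
tool_pos: [401.9, -21.5, 451.0]
ee_rot: [3.118, -0.584, -0.309]
force: [0.0, 0.9, 1.0]
finger_gap: 0.007
finger_force: 0.0
t 10.2 q [-0.58  0.13  0.51  2.34  0.86  0.23 -2.77] pos [401.9 -21.5 451. ] grasp [495.2 -55.7 301. ] z [ 0.518 -0.19  -0.834] tilt 33.5 az -20.1 y [-0.316 -0.948  0.019] gap 0.007 F [0.  0.9 1. ]
```

```bash
python3 -m crank '[[[0,-0.02,0],0,0],[[0,-0.02,0],0,0],[[0,-0.02,0],0,0],[[0,-0.02,0],0,0],[[0,-0.02,0],0,0],[[0,-0.02,0],0,0],[[0,0,0],0,0],[[0,0,0],0,0]]' >/dev/null; python3 s.py
```

```text
t 10.87 q [ 0.31  0.14 -0.26  2.32  0.97  0.23 -2.72] pos [402.7 -86.6 447.9] grasp [ 494.8 -120.7  297. ] z [ 0.511 -0.189 -0.838] tilt 33.0 az -20.3 y [-0.312 -0.95   0.024] gap 0.006 F [-0.1  0.5 -0.4]
```

```bash
python3 -m crank '[[[-0.002,-0.018,0.003],0,0],[[-0.002,-0.018,0.003],0,0],[[-0.002,-0.018,0.003],0,0],[[-0.002,-0.018,0.003],0,0],[[0,-0.018,0],0,0],[[0,0,0],0,0],[[0,0,0],0,0],[[0,0,0],0,0]]' >/dev/null; python3 s.py
python3 - <<'E'
from h import *
i=env.snapshot('top')[:,:,::-1]
cv2.imwrite('pics/t1.png',cv2.resize(i[180:290,330:480],(800,587),interpolation=3))
E
```

```text
t 11.53 q [ 0.98  0.19 -0.75  2.26  0.79  0.24 -2.33] pos [ 396.  -167.1  458.2] grasp [ 488.  -200.5  307.2] z [ 0.511 -0.186 -0.839] tilt 33.0 az -20.0 y [-0.306 -0.952  0.024] gap 0.006 F [ 0.1  0.1 -0.1]
```

View pics/t1.png

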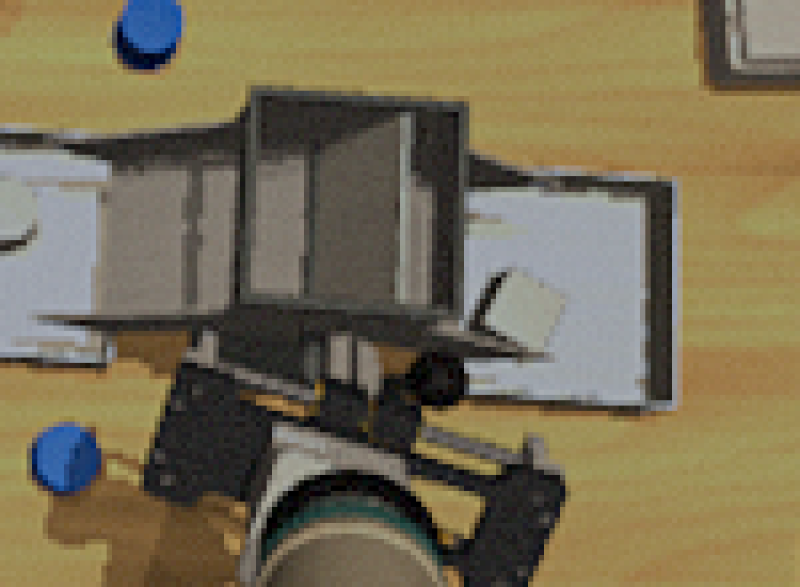

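The knob is at crop (440,380) and the shut fingertips are at (360,360), on its +y side and clear of it. I'll push towards -y.

```bash
python3 -m crank '[[[0,-0.008,0],0,0],[[0,-0.008,0],0,0],[[0,-0.008,0],0,0],[[0,-0.006,0],0,0],[[0,-0.006,0],0,0],[[0,-0.004,0],0,0],[[0,0,0],0,0],[[0,0,0],0,0]]' >/dev/null; python3 s.py;  python3 -m crank '[[[0,-0.003,0],0,0],[[0,-0.003,0],0,0],[[0,-0.002,0],0,0],[[0,-0.002,0],0,0],[[0,0,0],0,0],[[0,0,0],0,0],[[0,0,0],0,0],[[0,0,0],0,0]]' >/dev/null; python3 s.py
python3 - <<'E'
from h import *
i=env.snapshot('top');g=i[235:270,395:450].max(2)<40
n,l,st,c=cv2.connectedComponentsWithStats(g.astype('uint8'));print([(s[:5].tolist(),(cc+[395,235]).round(1).tolist()) for s,cc in zip(st,c) if s[4]>15])
E
```

```text
t 12.25 q [ 1.14  0.23 -0.83  2.22  0.73  0.24 -2.18] pos [ 395.2 -209.4  458.5] grasp [ 487.1 -243.4  307.5] z [ 0.511 -0.189 -0.839] tilt 33.0 az -20.3 y [-0.311 -0.95   0.024] gap 0.009 F [ 1.3  0.6 -0.3]
t 12.92 q [ 1.17  0.24 -0.86  2.21  0.72  0.24 -2.15] pos [ 396.4 -213.7  458.4] grasp [ 489.2 -246.   307.6] z [ 0.515 -0.179 -0.838] tilt 33.1 az -19.2 y [-0.3   -0.954  0.02 ] gap 0.005 F [-3.2 19.6  4.6]
[([0, 0, 55, 35, 1555], [423.2, 250.7]), ([12, 10, 11, 12, 47], [412.2, 252.6]), ([0, 11, 33, 24, 209], [413.1, 257.1]), ([32, 30, 23, 5, 57], [438.1, 267.6]), ([14, 33, 15, 2, 22], [416.0, 268.7])]
```

```bash
python3 -m crank '[[[0,0.03,0.01],0,0],[[0.005,0.038,0.01],0,0],[[0.008,0.038,0.01],0.05,0],[[0.008,0.038,0],0.05,0],[[0.008,0.038,0],0.05,0],[[0.008,0.038,0],0.05,0],[[0,0.04,0],0.05,0.8],[[0,0.04,0],0.05,0.8]]' >/dev/null; python3 s.py;python3 - <<'E'
from h import *
i=env.snapshot('top');g=i[225:275,395:450].max(2)<45
cv2.imwrite('pics/t2.png',i[:,:,::-1])
n,l,st,c=cv2.connectedComponentsWithStats(g.astype('uint8'));print([(s[:5].tolist(),(cc+[395,225]).round(1).tolist()) for s,cc in zip(st,c) if s[4]>15])
print(proj('top',[[482,-207-65,305],[482,-246,315]]))
E
python3 -m crank '[[[-0.005,0.04,0],0.05,0.8],[[-0.005,0.04,0],0.05,0.8],[[-0.005,0.04,0],0.05,0.8],[[-0.005,0.04,0],0,0.8],[[-0.005,0.04,0],0,0.8],[[-0.005,0.02,0],0,0.8],[[0,0,0],0,0.8],[[0,0,0],0,0.8]]' >/dev/null; python3 s.py
```

```text
t 13.63 q [ 0.49  0.18 -0.95  2.18  0.93  0.5  -2.75] pos [432.1  82.  488.9] grasp [530.2  76.7 338.1] z [ 0.545 -0.029 -0.838] tilt 33.1 az -3.1 y [-0.015 -1.     0.025] gap 0.114 F [ 1.3 -0.1 -0.7]
[([0, 0, 55, 50, 2501], [422.8, 249.7]), ([18, 0, 2, 13, 16], [413.8, 231.8]), ([0, 18, 32, 14, 186], [414.8, 251.1])]
[[421.39788084 251.15666485]
 [412.54375442 250.90960745]]
t 14.35 q [-0.28  0.23 -0.57  2.07  0.92  0.62 -2.94] pos [408.1 259.  487. ] grasp [505.  268.6 335.6] z [ 0.538  0.053 -0.841] tilt 32.8 az 5.6 y [ 0.138 -0.99   0.026] gap 0.717 F [0.6 0.3 0.2]
```

```bash
python3 -m crank '[[[-0.006,0.01,-0.01],0,0.8],[[-0.006,0.01,-0.01],0,0.8],[[-0.006,0.01,-0.01],0,0.8],[[-0.006,0.01,-0.01],0,0.8],[[0,0,0],0,0.8],[[0,0,0],0,0.8],[[0,0,0],0,0.8],[[0,0,0],0,0.8]]' >/dev/null; python3 s.py
```

```text
t 15.02 q [-0.86  0.25  0.06  2.12  0.84  0.47 -2.94] pos [393.9 284.2 456.4] grasp [489.9 292.7 304.4] z [ 0.534  0.047 -0.844] tilt 32.4 az 5.1 y [ 0.13  -0.991  0.026] gap 0.796 F [-0.3  0.4 -0.5]
```

```bash
python3 -m crank '[[[-0.006,0.004,-0.005],0.01,0.8],[[-0.006,0.004,-0.005],0.01,0.8],[[-0.006,0.004,-0.01],0.01,0.8],[[-0.006,0.004,-0.02],0,0.8],[[-0.006,0.002,-0.02],0,0.8],[[0,0,-0.02],0,0.8],[[0,0,-0.02],0,0.8],[[0,0,0],0,0.8]]' >/dev/null; python3 s.py
```

```text
t 15.68 q [-1.26  0.43  0.5   2.19  0.74  0.23 -2.94] pos [372.  316.7 380.3] grasp [462.9 323.8 225.1] z [ 0.505  0.04  -0.862] tilt 30.4 az 4.5 y [ 0.155 -0.987  0.045] gap 0.802 F [-0.2  0.2 -0.3]
```

```bash
python3 -m crank '[[[0.004,-0.004,-0.01],0.01,0.8],[[0.004,-0.004,-0.01],0.01,0.8],[[0.004,-0.003,-0.015],0.01,0.8],[[0.005,-0.002,-0.02],0,0.8],[[0.005,0,-0.02],0,0.8],[[0.005,0,-0.02],0,0.8],[[0,0,0],0,0.8],[[0,0,0],0,0.8]]' >/dev/null; python3 s.py
```

```text
t 16.35 q [-1.04  0.54  0.31  2.11  0.81  0.23 -2.94] pos [418.5 327.  331.1] grasp [500.6 329.2 170.9] z [ 0.456  0.012 -0.89 ] tilt 27.1 az 1.5 y [ 0.173 -0.982  0.075] gap 0.801 F [ 0.2 -0.2 -0.3]
```

```bash
python3 -m crank '[[[0,0,0],0.05,0.8],[[0,0,0],0.05,0.8],[[0,0,0],0.03,0.8],[[-0.001,-0.006,0],0,0.8],[[-0.001,-0.006,0],0,0.8],[[0,-0.006,0],0,0.8],[[0,0,0],0,0.8],[[0,0,0],0,0.8]]' >/dev/null; python3 s.py
```

```text
t 17.02 q [-0.9   0.5   0.16  2.13  0.97  0.23 -2.94] pos [419.3 314.1 338.6] grasp [499.  325.8 177.6] z [ 0.443  0.065 -0.894] tilt 26.6 az 8.4 y [ 0.301 -0.95   0.08 ] gap 0.799 F [ 0.1 -0.   0.2]
```

```bash
python3 -m crank '[[[-0.01,0,0.03],0,0.8],[[0,0.01,0.03],-0.05,0.8],[[0,0.015,0.03],-0.1,0.8],[[0.005,0.02,0.03],-0.1,0.8],[[0.01,0.03,0],-0.1,0.8],[[0.01,0.03,0],-0.1,0.8],[[0,0.03,0],-0.1,0.8],[[0,0.03,0],-0.1,0.8]]' >/dev/null; python3 s.py;python3 -m crank '[[[0,0.02,0],-0.05,0.8],[[0,0.02,0],0,0.8],[[0,0,0],0,0.8],[[0,0,0],0,0.8],[[0,0,0],0.1,0.8],[[0,0,0],0.1,0.8],[[0,0,0],0.1,0.8],[[0,0,0],0.1,0.8]]' >/dev/null; python3 s.py
```

```text
t 17.68 q [-1.27  0.61  0.45  1.53  0.25  0.99 -2.93] pos [434.2 481.  459. ] grasp [504.7 442.1 298. ] z [ 0.392 -0.216 -0.894] tilt 26.6 az -28.9 y [-0.339 -0.938  0.078] gap 0.799 F [ 2.1 -0.6 -0.9]
t 18.35 q [-1.26  0.61  0.4   1.52  0.25  0.85 -2.63] pos [434.7 517.8 458.5] grasp [514.2 505.6 297.5] z [ 0.442 -0.068 -0.894] tilt 26.6 az -8.7 y [ 0.011 -0.997  0.081] gap 0.799 F [-0.4  0.9  0.2]
```

```bash
python3 -m crank '[[[0,0.041,0],0.05,0.8],[[0,0.041,0],0.05,0.8],[[0,0.041,0],0.03,0.8],[[0,0.041,0],0,0.8],[[0,0.041,0],0,0.8],[[0,0.041,0],0,0.8],[[0,0.041,0],0,0.8],[[0,0.041,0],0,0.8]]' >/dev/null; python3 s.py
```

```text
t 19.02 q [-1.23  1.14  0.33  0.33  0.12  1.49 -2.54] pos [437.  809.8 459.5] grasp [517.9 808.3 298.7] z [ 0.45  -0.008 -0.893] tilt 26.7 az -1.1 y [ 0.132 -0.988  0.076] gap 0.8 F [2.4 0.5 0.7]
```

```bash
python3 -m crank '[[[0.014,0.037,0],0,0.8],[[0.014,0.037,0],0,0.8],[[0.014,0.037,0],0,0.8],[[0.014,0.037,0],0,0.8],[[0.014,0.037,0],0,0.8],[[0.014,0.037,0],0,0.8],[[0,0,0],0,0.8],[[0,0,0],0,0.8]]' >/dev/null; python3 s.py
```

```text
t 19.68 q [-1.26  1.31  1.12  0.19 -0.67  1.37 -2.48] pos [449.7 860.1 409.3] grasp [541.7 883.1 256.4] z [ 0.511  0.128 -0.85 ] tilt 31.8 az 14.0 y [ 0.19  -0.981 -0.033] gap 0.799 F [0.5 0.1 0.5]
```

```bash
python3 -m crank '[[[-0.004,-0.041,0.004],-0.05,0.8],[[-0.004,-0.041,0.004],-0.05,0.8],[[-0.004,-0.041,0.004],0,0.8],[[-0.004,-0.041,0.004],0,0.8],[[-0.004,-0.041,0.004],0,0.8],[[-0.004,-0.041,0.004],0,0.8],[[-0.004,-0.041,0.004],0,0.8],[[-0.004,-0.041,0.004],0,0.8]]' >/dev/null; python3 s.py
python3 -m crank '[[[-0.004,-0.04,0],0,0.8],[[-0.004,-0.04,0],0,0.8],[[-0.004,-0.04,0],0,0.8],[[-0.004,-0.04,0],0,0.8],[[-0.004,-0.03,0],0,0.8],[[0,-0.015,0],0,0.8],[[0,0,0],0,0.8],[[0,0,0],0,0.8]]' >/dev/null; python3 s.py
```

```text
t 20.35 q [-1.62  0.89  1.12  1.49 -0.66  0.74 -1.94] pos [423.2 591.7 439.5] grasp [515.7 611.1 286.3] z [ 0.514  0.108 -0.851] tilt 31.7 az 11.8 y [ 0.143 -0.989 -0.039] gap 0.8 F [0.7 0.1 0.5]
t 21.02 q [-1.62  0.6   1.09  1.97 -0.65  0.42 -1.65] pos [404.3 389.  440.2] grasp [497.  408.8 287.2] z [ 0.515  0.11  -0.85 ] tilt 31.8 az 12.1 y [ 0.142 -0.989 -0.042] gap 0.8 F [ 0.2  0.7 -0.1]
```

```bash
python3 -m crank '[[[-0.003,-0.02,-0.005],-0.02,0.8],[[-0.003,-0.02,-0.01],-0.02,0.8],[[-0.003,-0.02,-0.015],-0.02,0.8],[[-0.003,-0.02,-0.015],0,0.8],[[-0.003,-0.015,-0.015],0,0.8],[[0,0,-0.02],0,0.8],[[0,0,0],0,0.8],[[0,0,0],0,0.8]]' >/dev/null; python3 s.py
```

```text
t 21.68 q [-1.5   0.6   1.    2.19 -1.1   0.23 -1.18] pos [394.3 311.8 376.6] grasp [486.3 324.6 222.4] z [ 0.511  0.071 -0.857] tilt 31.1 az 7.9 y [ 0.08  -0.996 -0.035] gap 0.802 F [-0.2  0.4  0.3]
```

```bash
python3 -m crank '[[[0,-0.005,-0.01],0,0.8],[[0,-0.005,-0.01],0,0.8],[[0,-0.004,-0.01],0,0.8],[[0,0,-0.01],0,0.8],[[0,0,-0.01],0,0.8],[[0,0,0],0,0.8],[[0,0,0],0,0.8],[[0,0,0],0,0.8]]' >/dev/null; python3 s.py
```

```text
t 22.35 q [-1.44  0.64  0.93  2.17 -1.1   0.23 -1.19] pos [403.2 312.2 352.6] grasp [490.4 319.9 195.4] z [ 0.484  0.043 -0.874] tilt 29.1 az 5.0 y [ 0.066 -0.998 -0.012] gap 0.803 F [0.4 0.  0.4]
```

```bash
python3 -m crank '[[[0,-0.005,-0.01],0,0.8],[[0,-0.005,-0.01],0,0.8],[[0,-0.004,-0.01],0,0.8],[[0,0,-0.01],0,0.8],[[0,0,-0.01],0,0.8],[[0,0,-0.01],0,0.8],[[0,0,0],0,0.8],[[0,0,0],0,0.8]]' >/dev/null; python3 s.py
```

```text
t 23.02 q [-1.37  0.7   0.86  2.15 -1.1   0.23 -1.21] pos [415.1 318.  320.3] grasp [496.4 320.  159.7] z [ 0.452  0.011 -0.892] tilt 26.9 az 1.4 y [ 0.052 -0.999  0.014] gap 0.801 F [-0.  -1.   0.1]
```

```bash
python3 -m crank '[[[-0.001,-0.006,-0.005],0.02,0.8],[[-0.001,-0.006,-0.005],0.02,0.8],[[-0.001,-0.006,-0.005],0.02,0.8],[[-0.001,-0.006,-0.005],0.02,0.8],[[0,0,-0.005],0,0.8],[[0,0,-0.005],0,0.8],[[0,0,0],0,0.8],[[0,0,0],0,0.8]]' >/dev/null; python3 s.py
```

```text
t 23.68 q [-1.3   0.69  0.8   2.14 -1.1   0.23 -1.11] pos [421.9 310.3 313.1] grasp [498.1 314.1 150. ] z [ 0.423  0.021 -0.906] tilt 25.1 az 2.9 y [ 0.122 -0.992  0.034] gap 0.805 F [ 0.  -0.9 -0.3]
```

```bash
python3 -m crank '[[[0,-0.003,-0.012],0.01,0.8],[[0,-0.002,-0.012],0.01,0.8],[[0,0,-0.012],0,0.8],[[0,0,-0.012],0,0.8],[[0,0,-0.006],0,0.8],[[0,0,0],0,0.8],[[0,0,0],0,0.8],[[0,0,0],0,0.8]]' >/dev/null; python3 s.py
python3 - <<'E'
from h import *
cv2.imwrite('pics/w2.png',env.snapshot('wrist')[:,:,::-1])
E
```

```text
t 24.35 q [-1.25  0.75  0.73  2.1  -1.1   0.23 -1.11] pos [434.4 321.3 281.3] grasp [505.4 321.9 115.9] z [ 0.395  0.003 -0.919] tilt 23.2 az 0.5 y [ 0.133 -0.99   0.053] gap 0.802 F [ 0.5  0.8 -0.3]
```

View pics/w2.png

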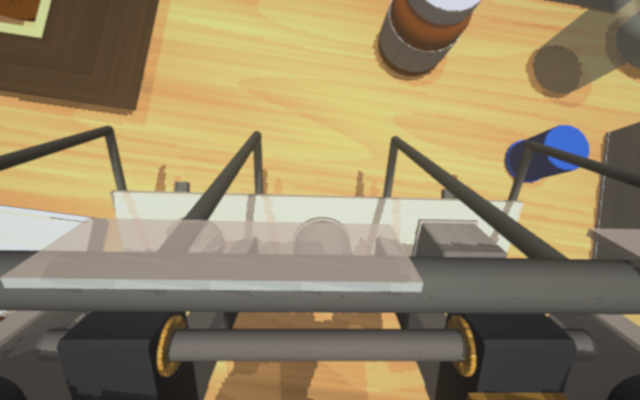

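The jaws straddle the round mould, whose dome is at (323,235) with the open fingers left and right of it. The rail is at row 285. A translucent plate lies along the rail, with corners near (80,220), (390,225), (3,280) and (422,285). I'll locate that plate before going on.

Run:
```python
from h import *
d=np.load('w1.npz');C1=(d['K'],d['R'],d['t']);C2=cam('wrist')
for a,b in(((320,227.5),(80,220)),((390,231),(390,225)),((316,235.5),(3,280)),((392.5,238.8),(422,285)),((318,239),(3,291)),((392,242),(422,292))):
    p,e=tri(ray('',a,C1),ray('',b,C2));print(p.round(0),e.round(1))
print('rail proj z229', proj('',[[510,310,229],[521,216,229]],C2).round(0))
print('round top c', onz('',(323,232),114,C2), 'cam',-C2[1].T@C2[2])
```

```text
[514. 377. 234.] 2.9
[523. 314. 224.] 2.9
[504. 378. 245.] 2.5
[512. 315. 246.] 5.2
[502. 377. 246.] 4.0
[510. 314. 243.] 6.1
rail proj z229 [[403. 288.]
 [799. 291.]]
round top c [522.7 320.7 114. ] cam [517.96352472 333.9896974  296.37920015]
```

```bash
python3 -m crank '[[[-0.003,-0.006,-0.006],0,0.8],[[-0.003,-0.006,-0.006],0.0,0.8],[[-0.002,-0.003,-0.006],0,0.8],[[-0.002,0,-0.006],0,0.8],[[0,0,0],0,0.8],[[0,0,0],0,0.8],[[0,0,0],0,0.8],[[0,0,0],0,0.8]]' >/dev/null; python3 s.py
```

```text
t 25.07 q [-1.23  0.77  0.72  2.11 -1.1   0.23 -1.11] pos [432.4 317.  270.2] grasp [500.2 314.8 103.4] z [ 0.377 -0.012 -0.926] tilt 22.2 az -1.9 y [ 0.128 -0.99   0.065] gap 0.801 F [ 0.2  0.3 -0.2]
```

```bash
python3 -m crank '[[[-0.001,-0.001,-0.007],0,0.8],[[-0.001,0,-0.007],0.0,0.8],[[-0.001,0,-0.007],0,0.8],[[0,0,0],0,0.8],[[0,0,0],0,0.1],[[0,0,0],0,0.1],[[0,0,0],0,0.1],[[0,0,0],0,0.1]]' 25 >/dev/null; python3 s.py; python3 -m crank '[[[0,0,0],0,0.1],[[0,0,0],0,0.1],[[0,0,0],0,0.1],[[0,0,0],0,0.1],[[0,0,0],0,0.1],[[0,0,0],0,0.1],[[0,0,0],0,0.1],[[0,0,0],0,0.1]]' 25; python3 s.py
```

```text
t 25.73 q [-1.23  0.8   0.7   2.09 -1.1   0.23 -1.13] pos [434.2 322.3 256.6] grasp [500.2 318.3  89.2] z [ 0.367 -0.022 -0.93 ] tilt 21.5 az -3.5 y [ 0.125 -0.99   0.073] gap 0.552 F [0.7 0.3 0. ]
t: 26.4
tool_pos: [434.2, 322.0, 256.6]
ee_rot: [3.063, -0.368, 0.153]
force: [-1.2, -2.3, 3.0]
finger_gap: 0.443
finger_force: 25.0
t 26.4 q [-1.23  0.8   0.7   2.1  -1.1   0.23 -1.13] pos [434.2 322.  256.6] grasp [500.2 318.   89.2] z [ 0.367 -0.023 -0.93 ] tilt 21.5 az -3.5 y [ 0.124 -0.99   0.073] gap 0.443 F [-1.2 -2.3  3. ]
```

```bash
python3 -m crank '[[[-0.006,0,0.010],0,0.1],[[-0.008,0,0.014],0,0.1],[[-0.008,0,0.014],0,0.1],[[-0.008,0,0.014],0,0.1],[[-0.008,0,0.014],0,0.1],[[-0.008,0,0.014],0,0.1],[[-0.008,0,0.014],0,0.1],[[0,0,0],0,0.1]]' ; python3 s.py
```

```text
t: 27.07
tool_pos: [379.3, 323.4, 351.7]
ee_rot: [3.065, -0.369, 0.155]
force: [0.8, -0.3, -1.2]
finger_gap: 0.444
finger_force: 25.0
t 27.07 q [-1.53  0.7   1.07  2.13 -0.89  0.46 -1.33] pos [379.3 323.4 351.7] grasp [445.3 319.8 184.3] z [ 0.367 -0.02  -0.93 ] tilt 21.6 az -3.1 y [ 0.127 -0.989  0.071] gap 0.444 F [ 0.8 -0.3 -1.2]
```

```bash
python3 -m crank '[[[0,-0.01,0.03],0,0.1],[[0,-0.036,0.018],0,0.1],[[0,-0.036,0.018],0,0.1],[[0,-0.036,0.018],-0.03,0.1],[[0,-0.036,0.018],-0.03,0.1],[[0,-0.036,0.018],-0.03,0.1],[[0.005,-0.036,0.01],-0.03,0.1],[[0.01,-0.036,0],-0.03,0.1]]' >/dev/null ; python3 s.py
python3 -m crank '[[[0.016,-0.036,0],-0.03,0.1],[[0.016,-0.036,0],-0.03,0.1],[[0.016,-0.036,0],-0.03,0.1],[[0.016,-0.036,0],-0.03,0.1],[[0.016,-0.036,0],0,0.1],[[0.016,-0.036,0],0,0.1],[[0,0,0],0,0.1],[[0,0,0],0,0.1]]' >/dev/null ; python3 s.py
```

```text
t 27.73 q [-1.37  0.22  1.28  2.21 -0.18  0.51 -1.57] pos [395.2  64.9 479.3] grasp [460.1  52.2 311.9] z [ 0.361 -0.071 -0.93 ] tilt 21.6 az -11.1 y [-0.017 -0.997  0.069] gap 0.442 F [ 0.9  0.2 -1.7]
t 28.4 q [-0.46  0.33  0.86  2.01 -0.48  0.57 -1.  ] pos [ 483.4 -128.2  479.4] grasp [ 547.  -148.6  312.3] z [ 0.353 -0.113 -0.929] tilt 21.8 az -17.8 y [-0.126 -0.989  0.073] gap 0.446 F [-2.  -1.5 10. ]
```

```bash
python3 -m crank '[[[0,0,0.01],0,0.1],[[0,0,0.015],0,0.1],[[0,0,0],0,0.1],[[0.007,-0.02,0],0,0.1],[[0.007,-0.02,0],0,0.1],[[0.007,-0.02,0],0,0.1],[[0.007,-0.006,0],0,0.1],[[0,0,0],0,0.1]]' >/dev/null ; python3 s.py
```

```text
t 29.07 q [-0.29  0.37  0.83  1.87 -0.52  0.7  -0.88] pos [ 510.2 -192.6  502.9] grasp [ 572.8 -213.   335.4] z [ 0.348 -0.114 -0.931] tilt 21.5 az -18.1 y [-0.124 -0.989  0.074] gap 0.446 F [ 0.3 -0.  -1.7]
```

```bash
python3 -m crank '[[[0,0,-0.012],0,0.1],[[0,0,-0.012],0,0.1],[[0,0,-0.008],0,0.1],[[0,0,0],0,0.1],[[0,0,0],0,0.65],[[0,0,0],0,0.65],[[0,0,0],0,0.65],[[0,0,0],0,0.65]]' >/dev/null ; python3 s.py;  python3 -m crank '[[[0,0,0],0,0.65],[[0,0,0.02],0,0.65],[[0,0,0.02],0,0.65],[[0,0,0.02],0,0.65],[[0,0,0.01],0,0.3],[[-0.015,0.03,0],0,0],[[-0.015,0.03,0],0,0],[[-0.015,0.03,0],0,0]]' >/dev/null ; python3 s.py
```

```text
t 29.73 q [-0.25  0.4   0.78  1.92 -0.58  0.62 -0.82] pos [ 509.6 -191.8  471.9] grasp [ 572.5 -212.   304.5] z [ 0.35  -0.112 -0.93 ] tilt 21.5 az -17.8 y [-0.122 -0.99   0.074] gap 0.644 F [-0.6 -0.3 -0.3]
t 30.4 q [-0.7   0.21  1.02  1.96 -0.26  0.71 -1.24] pos [ 463.6 -101.5  540.9] grasp [ 526.2 -121.8  373.4] z [ 0.348 -0.113 -0.931] tilt 21.4 az -18.0 y [-0.125 -0.989  0.073] gap 0.401 F [0.2 1.5 0.7]
```

```bash
python3 -m crank '[[[-0.004,-0.035,0],0,0],[[-0.006,-0.037,0],0,0],[[-0.006,-0.037,0],0,0],[[-0.006,-0.037,0],0,0],[[-0.006,-0.037,0],0,0],[[-0.008,-0.017,0],0,0],[[0,0,0],0,0],[[0,0,0],0,0]]' >/dev/null ; python3 s.py
python3 - <<'E'
from h import *
i=env.snapshot('top')[:,:,::-1];cv2.imwrite('pics/t3.png',i);a=cv2.imread('pics/top0.png')
d=(np.abs(a.astype(int)-i).max(2)>45).astype('uint8')
n,l,st,c=cv2.connectedComponentsWithStats(d);print([(s.tolist(),cc.round(0).tolist()) for s,cc in zip(st[1:],c[1:]) if s[4]>25])
s=env.snapshot('side')[:,:,::-1];cv2.imwrite('pics/s3.png',s);b=cv2.imread('pics/side0.png')
d=(np.abs(b.astype(int)-s).max(2)>45).astype('uint8')
n,l,st,c=cv2.connectedComponentsWithStats(d);print([(s.tolist(),cc.round(0).tolist()) for s,cc in zip(st[1:],c[1:]) if s[4]>25])
E
```

```text
t 31.07 q [-0.06  0.3   0.87  1.84 -0.54  0.82 -0.62] pos [ 427.6 -302.7  541. ] grasp [ 490.1 -323.   373.5] z [ 0.348 -0.113 -0.931] tilt 21.4 az -18.0 y [-0.126 -0.989  0.073] gap 0.006 F [ 0.8 -0.5  0.2]
[([405, 201, 9, 37, 133], [410.0, 214.0]), ([310, 227, 14, 12, 32], [316.0, 232.0]), ([313, 234, 15, 10, 58], [320.0, 239.0]), ([359, 237, 186, 163, 8426], [464.0, 301.0]), ([218, 244, 13, 11, 74], [225.0, 247.0]), ([217, 256, 16, 6, 54], [225.0, 258.0]), ([286, 311, 115, 55, 1121], [347.0, 339.0]), ([15, 330, 279, 70, 7758], [129.0, 371.0]), ([5, 368, 6, 9, 33], [8.0, 372.0]), ([304, 371, 22, 5, 59], [315.0, 373.0]), ([465, 373, 22, 6, 47], [477.0, 376.0]), ([291, 377, 35, 21, 378], [308.0, 384.0])]
[([338, 0, 28, 33, 679], [353.0, 17.0]), ([504, 0, 30, 38, 884], [519.0, 18.0]), ([600, 0, 40, 21, 481], [623.0, 8.0]), ([546, 14, 49, 46, 435], [569.0, 36.0]), ([337, 31, 18, 10, 67], [345.0, 36.0]), ([498, 35, 36, 34, 913], [517.0, 54.0]), ([330, 37, 25, 14, 161], [339.0, 44.0]), ([318, 49, 39, 24, 561], [338.0, 59.0]), ([535, 57, 9, 7, 35], [539.0, 60.0]), ([531, 65, 47, 38, 945], [550.0, 82.0]), ([492, 96, 16, 27, 212], [501.0, 106.0]), ([483, 100, 12, 34, 205], [487.0, 118.0]), ([509, 101, 25, 24, 237], [519.0, 110.0]), ([329, 111, 12, 25, 145], [335.0, 122.0]), ([513, 121, 20, 18, 101], [521.0, 130.0]), ([336, 171, 151, 58, 2241], [414.0, 200.0]), ([489, 207, 147, 193, 5659], [561.0, 302.0]), ([333, 233, 9, 7, 45], [336.0, 236.0]), ([606, 238, 34, 62, 1305], [624.0, 264.0]), ([408, 281, 18, 22, 215], [417.0, 290.0]), ([403, 293, 8, 10, 44], [406.0, 297.0]), ([584, 370, 30, 30, 251], [599.0, 388.0])]
```

```bash
python3 -m crank '[[[-0.002,0,-0.022],0,0],[[-0.002,0,-0.022],0,0],[[-0.002,0,-0.022],0,0],[[0,0,0],0,0],[[0,0.02,0],0,0],[[0,0.02,0],0,0],[[0,0.02,0],0,0],[[0,0.015,0],0,0]]' >/dev/null ; python3 s.py;  python3 -m crank '[[[0.001,0.012,0],0,0],[[0.001,0.012,0],0,0],[[0.001,0.012,0],0,0],[[0.001,0.01,0],0,0],[[0.001,0.01,0],0,0],[[0,0.008,0],0,0],[[0,0,0],0,0],[[0,0,0],0,0]]' >/dev/null ; python3 s.py
```

```text
t 31.83 q [-0.21  0.29  0.85  2.06 -0.58  0.59 -0.66] pos [ 423.4 -226.3  477.2] grasp [ 486.8 -246.9  310.1] z [ 0.352 -0.115 -0.929] tilt 21.7 az -18.0 y [-0.122 -0.99   0.076] gap 0.008 F [-0.4 -2.3  2.2]
t 32.5 q [-0.43  0.26  0.92  2.11 -0.5   0.55 -0.86] pos [ 428.  -161.7  476. ] grasp [ 491.  -181.7  308.6] z [ 0.35  -0.111 -0.93 ] tilt 21.5 az -17.6 y [-0.12  -0.99   0.073] gap 0.004 F [-0.1 -0.3 -0.4]
```

```bash
python3 -m crank '[[[0,0.006,0],0,0],[[0,0.005,0],0,0],[[0,0.004,0],0,0],[[0,0.003,0],0,0],[[0,0.003,0],0,0],[[0,0,0],0,0],[[0,0,0],0,0],[[0,0,0],0,0]]' >/dev/null ; python3 s.py
```

```text
t 33.17 q [-0.51  0.25  0.96  2.12 -0.46  0.53 -0.93] pos [ 426.8 -145.7  475.8] grasp [ 489.8 -167.7  308.6] z [ 0.35  -0.122 -0.929] tilt 21.7 az -19.2 y [-0.129 -0.988  0.081] gap 0.005 F [  1.1 -14.3  -6.3]
```

```bash
python3 -m crank '[[[0,-0.02,0],0,0],[[0,0,0.03],0,0],[[0,0,0.03],0,0],[[0,0.036,0],0.03,0.4],[[0,0.04,0],0.04,0.8],[[0,0.04,0],0.04,0.8],[[0,0.04,0],0.04,0.8],[[0,0.04,0],0.04,0.8]]' >/dev/null ; python3 s.py;  python3 -m crank '[[[0,0.04,0],0.04,0.8],[[-0.004,0.04,-0.01],0.02,0.8],[[-0.004,0.04,-0.01],0,0.8],[[-0.004,0.04,-0.01],0,0.8],[[-0.004,0.03,-0.01],0,0.8],[[0,0,-0.01],0,0.8],[[0,0,0],0,0.8],[[0,0,0],0,0.8]]' >/dev/null ; python3 s.py
```

```text
t 33.83 q [-1.19  0.1   1.11  2.06 -0.02  0.67 -1.58] pos [426.7  36.2 535.4] grasp [492.1  28.6 367.8] z [ 0.363 -0.042 -0.931] tilt 21.5 az -6.6 y [ 0.069 -0.995  0.072] gap 0.327 F [ 0.7  0.4 -0.1]
t 34.5 q [-1.4   0.31  0.98  2.05 -0.11  0.6  -1.83] pos [411.1 224.  484.9] grasp [476.7 219.6 317.4] z [ 0.364 -0.024 -0.931] tilt 21.4 az -3.8 y [ 0.126 -0.989  0.075] gap 0.796 F [-0.1 -0.9  0.6]
```

Run:
```python
from h import *
C=cam('wrist');np.savez('w3.npz',K=C[0],R=C[1],t=C[2])
i=env.snapshot('wrist')[:,:,::-1];cv2.imwrite('pics/w3.png',i)
print(proj('',[[500,219,98],[516,310,229],[521,216,229]],C).round(0))
cv2.imwrite('pics/w3c.png',cv2.resize(i[200:340,215:415],(800,560),interpolation=3))
t=cv2.imread('pics/t3.png')
```

```text
[[307. 224.]
 [211. 191.]
 [320. 200.]]
```

View pics/w3c.png

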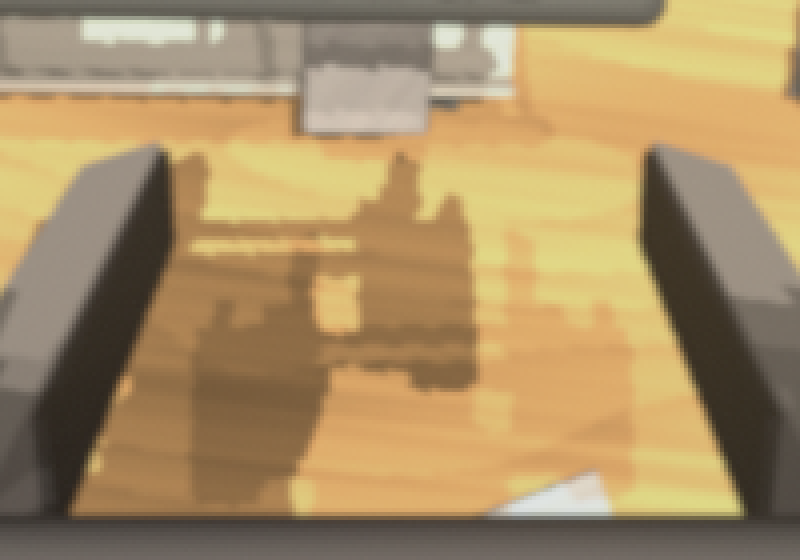

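The square mould's top face spans crop (300–432, 65–132), centred at pixel (306.5,224.5). That puts it at about (500,219,98), matching the earlier estimate, so I'll descend.

```bash
python3 -m crank '[[[0,0,-0.025],0,0.8],[[0,0,-0.025],0,0.8],[[0,0,-0.025],0,0.8],[[0,0,-0.025],0,0.8],[[0,0,-0.02],0,0.8],[[0,0,0],0,0.8],[[0,0,0],0,0.8],[[0,0,0],0,0.8]]' >/dev/null ; python3 s.py
```

```text
t 35.22 q [-1.14  0.47  0.69  2.21 -0.32  0.26 -1.68] pos [412.3 223.7 366.8] grasp [478.5 219.8 199.5] z [ 0.367 -0.022 -0.93 ] tilt 21.6 az -3.4 y [ 0.124 -0.99   0.072] gap 0.798 F [ 1.7 -0.   0.3]
```

```bash
python3 -m crank '[[[0.006,0,-0.01],0,0.8],[[0.006,0,-0.012],0,0.8],[[0.005,0,-0.015],0,0.8],[[0.004,0,-0.015],0,0.8],[[0.003,0,-0.015],0,0.8],[[0,0,0],0,0.8],[[0,0,0],0,0.8],[[0,0,0],0,0.8]]' >/dev/null ; python3 s.py
```

```text
t 35.88 q [-1.12  0.63  0.75  2.22 -1.09  0.23 -0.93] pos [430.6 225.1 312.2] grasp [495.7 221.6 144.5] z [ 0.362 -0.02  -0.932] tilt 21.2 az -3.1 y [ 0.123 -0.99   0.068] gap 0.797 F [-0.1  1.  -1.1]
```

```bash
python3 -m crank '[[[0.003,-0.001,-0.012],0,0.8],[[0.002,-0.001,-0.012],0,0.8],[[0.002,-0.001,-0.012],0,0.8],[[0.002,0,-0.01],0,0.8],[[0,0,0],0,0.8],[[0,0,0],0,0.8],[[0,0,0],0,0.8],[[0,0,0],0,0.8]]' >/dev/null ; python3 s.py
```

```text
t 36.55 q [-1.06  0.7   0.68  2.17 -1.1   0.23 -0.93] pos [450.5 231.6 282.1] grasp [510.8 224.9 112.6] z [ 0.335 -0.037 -0.942] tilt 19.7 az -6.4 y [ 0.122 -0.989  0.083] gap 0.8 F [ 0.2 -0.  -0.1]
```

```bash
python3 -m crank '[[[-0.003,-0.004,-0.008],0,0.8],[[-0.003,-0.004,-0.008],0,0.8],[[-0.003,-0.002,-0.008],0,0.8],[[-0.002,0,-0.008],0,0.8],[[0,0,-0.004],0,0.8],[[0,0,0],0,0.8],[[0,0,0],0,0.8],[[0,0,0],0,0.8]]' >/dev/null ; python3 s.py
```

```text
t 37.22 q [-1.03  0.74  0.65  2.16 -1.1   0.23 -0.94] pos [452.3 232.6 263. ] grasp [508.  223.   92.1] z [ 0.309 -0.054 -0.949] tilt 18.3 az -9.8 y [ 0.118 -0.988  0.094] gap 0.8 F [ 0.  -0.8 -0.3]
```

```bash
python3 -m crank '[[[-0.002,-0.003,-0.006],0,0.8],[[-0.001,-0.001,-0.003],0,0.8],[[0,0,0],0,0.8],[[0,0,0],0,0.1],[[0,0,0],0,0.1],[[0,0,0],0,0.1],[[0,0,0],0,0.1],[[0,0,0],0,0.1]]' 25 >/dev/null ; python3 s.py; python3 -m crank '[[[0,0,0],0,0.1],[[0,0,0],0,0.1],[[0,0,0],0,0.1],[[0,0,0],0,0.1],[[0,0,0],0,0.1],[[0,0,0],0,0.1],[[0,0,0],0,0.1],[[0,0,0],0,0.1]]' 30; python3 s.py
```

```text
t 37.88 q [-1.03  0.74  0.65  2.16 -1.1   0.23 -0.94] pos [452.8 231.6 258.5] grasp [507.2 221.2  87.2] z [ 0.302 -0.058 -0.951] tilt 17.9 az -10.8 y [ 0.118 -0.988  0.097] gap 0.481 F [-1.3 -0.6  1.8]
t: 38.55
tool_pos: [452.8, 231.6, 258.5]
ee_rot: [3.04, -0.296, 0.148]
force: [-2.8, -0.1, 5.4]
finger_gap: 0.463
finger_force: 29.3
t 38.55 q [-1.03  0.74  0.65  2.16 -1.1   0.23 -0.94] pos [452.8 231.6 258.5] grasp [507.2 221.2  87.3] z [ 0.302 -0.058 -0.951] tilt 17.9 az -10.8 y [ 0.117 -0.988  0.097] gap 0.463 F [-2.8 -0.1  5.4]
```

Gripped at 43.5 mm. I'll lift along the mould's axis.

```bash
python3 -m crank '[[[-0.006,0,0.010],0,0.1],[[-0.008,0,0.014],0,0.1],[[-0.008,0,0.014],0,0.1],[[-0.008,0,0.014],0,0.1],[[-0.008,0,0.014],0,0.1],[[-0.008,0,0.014],0,0.1],[[-0.008,0,0.014],0,0.1],[[0,0,0],0,0.1]]' >/dev/null; python3 s.py
```

```text
t 39.22 q [-1.36  0.63  1.04  2.21 -0.86  0.45 -1.16] pos [398.  232.  353.5] grasp [452.6 221.8 182.2] z [ 0.303 -0.057 -0.951] tilt 17.9 az -10.6 y [ 0.119 -0.988  0.097] gap 0.46 F [-0.1 -0.1 -0.2]
```

```bash
python3 -m crank '[[[0,-0.01,0.035],0,0.1],[[0,-0.03,0.025],0,0.1],[[0,-0.03,0.025],0,0.1],[[0.005,-0.03,0.025],-0.03,0.1],[[0.01,-0.03,0.025],-0.03,0.1],[[0.01,-0.03,0.025],-0.03,0.1],[[0.01,-0.035,0.012],-0.03,0.1],[[0.015,-0.035,0.012],-0.03,0.1]]' >/dev/null ; python3 s.py
python3 -m crank '[[[0.015,-0.034,0],-0.03,0.1],[[0.015,-0.034,0],-0.02,0.1],[[0.015,-0.034,0],0,0.1],[[0.015,-0.034,0],0,0.1],[[0.01,-0.034,0],0,0.1],[[0,-0.03,0],0,0.1],[[0,0,0],0,0.1],[[0,0,0],0,0.1]]' >/dev/null ; python3 s.py
```

```text
t 39.88 q [-1.12  0.25  1.26  1.99 -0.24  0.78 -1.34] pos [4.488e+02 5.000e-01 5.372e+02] grasp [501.2 -17.4 366. ] z [ 0.291 -0.099 -0.951] tilt 17.9 az -18.8 y [-0.03  -0.995  0.095] gap 0.459 F [ 0.7  1.  -0.7]
t 40.55 q [-0.35  0.41  0.97  1.76 -0.49  0.87 -0.85] pos [ 518.1 -200.6  535.6] grasp [ 569.1 -221.9  364.3] z [ 0.283 -0.118 -0.952] tilt 17.9 az -22.7 y [-0.086 -0.992  0.098] gap 0.462 F [ 0.6  1.  -0.5]
```

```bash
python3 -m crank '[[[0.005,0.007,0],0,0.1],[[0,0,-0.02],0,0.1],[[0,0,-0.02],0,0.1],[[0,0,-0.02],0,0.1],[[0,0,0],0,0.1],[[0,0,0],0,0.1],[[0,0,0],0,0.65],[[0,0,0],0,0.65]]' >/dev/null ; python3 s.py;  python3 -m crank '[[[0,0,0],0,0.65],[[0,0,0],0,0.65],[[0,0,0.02],0,0.65],[[0,0,0.03],0,0.65],[[0,0,0.03],0,0.65],[[0,0.03,0],0,0.65],[[0,0.04,0],0,0.65],[[0,0.04,0],0,0.65]]' >/dev/null ; python3 -m crank '[[[0,0.04,0],0,0.65],[[0,0.04,0],0,0.65],[[0,0.04,0],0,0.65],[[0,0.04,0],0,0.65],[[0,0.04,0],0,0.65],[[0,0,0],0,0.65],[[0,0,0],0,0.65],[[0,0,0],0,0.65]]' >/dev/null;python3 s.py
python3 - <<'E'
from h import *
for n,f in(('top','top0'),('side','side0')):
    i=env.snapshot(n)[:,:,::-1];cv2.imwrite(f'pics/{n}4.png',i);a=cv2.imread(f'pics/{f}.png')
    d=(np.abs(a.astype(int)-i).max(2)>40).astype('uint8')
    k,l,st,c=cv2.connectedComponentsWithStats(d);print(n,[(s.tolist(),cc.round(0).tolist()) for s,cc in zip(st[1:],c[1:]) if 20<s[4]<1500])
E
```

```text
t 41.22 q [-0.32  0.46  0.89  1.85 -0.58  0.74 -0.78] pos [ 524.4 -190.5  477.8] grasp [ 576.1 -211.6  306.7] z [ 0.287 -0.117 -0.951] tilt 18.1 az -22.1 y [-0.08  -0.992  0.098] gap 0.569 F [-0.8 -0.2  0.5]
t 42.55 q [-1.12  0.45  1.17  1.74 -0.35  0.94 -1.52] pos [523.6 118.5 556.7] grasp [574.9  97.4 385.5] z [ 0.285 -0.117 -0.951] tilt 18.0 az -22.3 y [-0.081 -0.992  0.098] gap 0.649 F [-0.2 -0.5  0.2]
top [([378, 199, 12, 36, 120], [384.0, 212.0]), ([401, 201, 6, 36, 80], [404.0, 219.0]), ([391, 213, 10, 23, 167], [396.0, 225.0]), ([417, 217, 17, 16, 110], [426.0, 227.0]), ([310, 227, 18, 17, 126], [319.0, 236.0]), ([393, 247, 25, 10, 131], [407.0, 252.0]), ([352, 257, 20, 8, 84], [359.0, 260.0]), ([380, 259, 8, 8, 52], [384.0, 263.0]), ([201, 270, 22, 11, 101], [213.0, 276.0]), ([180, 285, 45, 66, 712], [200.0, 317.0]), ([209, 325, 12, 13, 48], [213.0, 332.0]), ([5, 367, 7, 10, 39], [8.0, 372.0]), ([0, 369, 4, 9, 25], [1.0, 373.0]), ([217, 385, 5, 15, 32], [219.0, 394.0])]
side [([563, 0, 38, 9, 131], [584.0, 3.0]), ([600, 0, 40, 21, 590], [622.0, 8.0]), ([556, 9, 29, 32, 326],
[... 352 characters left out ...]
, 25, 124], [504.0, 111.0]), ([528, 108, 10, 15, 83], [533.0, 115.0]), ([331, 111, 21, 47, 386], [340.0, 134.0]), ([296, 131, 29, 11, 215], [311.0, 136.0]), ([475, 130, 4, 13, 36], [477.0, 135.0]), ([299, 141, 16, 5, 47], [307.0, 143.0]), ([302, 158, 24, 7, 86], [313.0, 161.0]), ([303, 164, 29, 25, 553], [317.0, 176.0]), ([506, 201, 7, 9, 29], [509.0, 205.0]), ([343, 204, 10, 11, 42], [348.0, 210.0]), ([333, 233, 9, 7, 45], [336.0, 236.0]), ([606, 238, 34, 62, 1337], [624.0, 264.0]), ([352, 245, 33, 32, 438], [369.0, 258.0]), ([386, 257, 46, 49, 989], [412.0, 275.0]), ([361, 266, 10, 14, 62], [366.0, 275.0]), ([403, 292, 9, 11, 54], [407.0, 298.0]), ([584, 369, 31, 31, 275], [599.0, 388.0])]
```

```bash
python3 -m crank '[[[0,0,0],0,0.65],[[0,0,0],0,0.65],[[0,0,0],0,0.65],[[0,0,0],0,0.65],[[0,0,0],0,0.65],[[0,0,0],0,0.65],[[0,0,0],0,0.65],[[0,0,0],0,0.65]]' >/dev/null;python3 - <<'E'
from h import *
i=env.snapshot('top')[:,:,::-1];a=cv2.imread('pics/top4.png');z=cv2.imread('pics/top0.png')
d=np.abs(a.astype(int)-i).max(2)[190:265,300:465];print('moved since',(d>40).sum())
for u in((417,217),(434,233),(425.5,225),(428,236)):print(onz('top',u,45))
g=lambda m:cv2.cvtColor(m,6)[212:246,412:458]
for y,(r,s) in enumerate(zip(g(z),g(i))):
    if y%2==0:print(''.join('%2d '%(v//10) for v in r[::2]),'|',''.join('%2d '%(v//10) for v in s[::2]))
E
```

```text
moved since 1
[ 617.8 -334.9   45. ]
[ 562.6 -389.2   45. ]
[ 590.1 -362.2   45. ]
[ 552.6 -368.3   45. ]
 4  3  8  4  3  4  3  4  9 13 12 13 13 13 11 12 12 13 14 14 14 13 12  |  5  3  8  4  3  5  3  3  9 13 13 13 14 13 12 12 12 13 14 15 14 13 13 
 3  3  7  2  3  3  3  2  3  7  6  9  4  4  4  4  4  3  3  2  4  6 13  |  4  3  8  5  6  4  5  5  3  3  7 10  4  4  4  3  3  4  3  3  5  6 14 
 3  4  7 13 15 16 16 16 16 16 12 13 13 12 14 14 10  8  7  7  3  4 12  |  2  3  7 10 11 11 11 12 16 13 13 13 13 13 14 14 11  8  8  7  4  4 12 
 3  4  7 16 16 15 15 15 15 16 16 15 16 16 16 15 16 16 16 13  4  4 12  |  3  4  7 14 13 15 13 14 15 13 10 16 16 16 16 16 16 16 17 13  3  4 12 
 3  2  8 10 13 14 15 15 15 16 15 15 15 16 15 16 15 15 15 14  3  4 13  |  3  3  8 13 15 15 13 13 13 14  9 15 16 16 16 16 16 16 16 14  3  5 14 
 3  4  6 15 15 15 15 15 15 16 16 15 16 15 16 15 15 15 15 14  3  4 15  |  4  3  7 15 14 16 12 13 13 13  9 15 16 16 16 16 16 16 16 14  4  5 15 
 3  3  6 15 15 15 16 15 15 15 15 15 16 15 15 15 15 15 16 14  3  4 15  |  3  3  7 15 15 16 14 13 13 13  9 16 16 16 16 16 16 16 16 14  4  4 15 

[... 718 characters left out ...]
 17  4 12 15 15 15 15 15 15 14 15 15 15 15 15 15 13  3  5 15  |  3  2  8 17  9  9 16 16 15 15 15 15 14 16 16 16 16 16 16 14  4  4 15 
 8  6  8 12  1 16 15 15 15 15 15 15 15 15 15 16 15 15 16 13  4  3 15  |  8  6  8 13  2 16 16 16 16 16 15 15 15 16 16 16 16 16 16 13  4  4 16 
 9 10 14  4  8 16 16 15 15 15 15 13 15 16 15 16 15 15 15 13  4  5 15  |  9 10 12  8  3 16 16 15 15 15 16 15 16 16 16 16 16 16 16 14  3  4 15 
 7 10 10  8  3  1 13 16 15 15 15 15 15 16 16 15 15 15 16 15  4  4 14  |  8 11 10  9  4  2 13 16 16 16 16 16 16 16 16 16 16 16 16 15  4  4 15 
 5  4  3  4  9 10  7  8 14 16 14 16 16 15 16 15 16 15 15 12  3  4 15  |  4  4  3  4  9 10  8  8 15 16 15 16 16 16 16 16 16 16 16 13  4  4 15
```

```bash
python3 -c "
from rig import env
print(env.get_obs()['t'],env.hand_in())"
```

```text
the job is handed in; nothing more can be done
43.3667 None
```

I handed the job in at 43.4 s, with the round mould in the round tray and then the square mould in the square tray, each dropped after the lever was pushed fully over; I checked the square mould's final rest from image numbers rather than a viewed picture.

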